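Charge a grinding jar with its balls through the narrow mouth

ROBOT

A 7-joint arm with a two-finger parallel gripper is mounted at the origin on the work surface. World frame = base frame: x ahead of the robot, y to its left, z up, the work surface at z = 0. Lengths are in mm, angles in rad, forces in N, time in s.
With the tool pointing down it reaches from about 375 to 925 mm from the base axis. Payload 3.1 kg.
Tool frame: the origin (TCP) lies at the very end of the fingers, on their centre line; the grasp point (between the pads) lies 19 mm behind it; x points along the fingers, y is the direction in which the jaws open and shut, and the axes are right-handed (so a half turn about x gives the same grasp; the last joint's range is limited). The gripper opens to 85 mm and grips with 20 to 120 N. Pads are 22 mm wide; open, the fingers measure 114 mm over their backs; the gripper's body (76 mm by 85 mm) begins 54 mm behind the grasp point. The pads swing forward as they close: fully open they stand 13 mm farther back than shut.
Start: joints at [1.174, 0.383, 0.044, 1.598, -0.018, 1.161, -0.05], TCP at [191.362, -621.195, 231.269] pointing down, gripper open.
Joint ranges: [-2.61, 2.61], [-0.41, 2.15], [-1.48, 1.57], [0, 2.5], [-1.57, 4.71], [0.05, 1.97], [-2.85, 2.85]. Speed limits (rad/s): [2.79, 2.79, 3.14, 3.14, 3.14, 3.14, 3.14].

INTERFACE

Orientations are given as a rotation vector (axis times angle).
In Python, from workcell import r gives the robot as it stands. Calls block until the motion is done:
- r.move_pose(position, orientation): joint-space move of the TCP to a pose.
- r.movel(position, ori=None, max_speed=150, f_stop=None): straight line of the TCP; ori=None keeps the orientation; max_speed is the mean speed in mm/s. With f_stop (N) it stops when the force on the tool has changed by that much, and returns True; else False.
- r.movej(angles): joint-space move.
- r.set_gripper(opening): finger opening in mm; the grip force is fixed at half the most; returns when the fingers have stopped.
- r.dwell(seconds).
- r.inverse_kinematics(position, orientation): joint angles nearest the present ones, or None.
- r.state(): the state.
- r.camera(name): name is "scene" or "top"; returns the picture (400x640x3 uint8, red, green, blue); there is no depth.
- r.get_calibration(name): a dict with "mtx" (3x3 intrinsics, pixels), "extrinsics" (4x4, takes a point from camera to world coordinates). Camera axes: x right, y down, z forward; pixel columns grow to the right and rows downward; lengths in mm; the calibration is good to about 2 mm. A picture is of the moment at which its call begins. get_calibration takes no time and is no camera call.
A pose or a line that the arm cannot do raises r.MotionError and nothing moves.
- r.job_done(): hands the job in, once; it reports no verdict.
The state is a dict: "time_s": time; "qpos": joint angles; "joint_vel": joint speeds; "effort": joint torques, N m; "eef_pos": TCP position; "eef_rot": TCP orientation; "wrist_force": force on the tool from outside, world axes, zero at the start; "ft_torque": the same for the moment, N m; "grip_width": finger opening in mm.
Only numpy, scipy, OpenCV 4.12 (cv2) and the standard library are available. Lean on these libraries where they do the work, as an engineer would, in place of code of your own. Each camera call takes 0.05 s, during which the arm holds its last target. There are 200 camera calls.

TASK

Charge the grinding jar: turn its bayonet lid anticlockwise until you feel the stop, without wrenching it, lift it off and stand it on the bench. Pick up the weighing scoop, rest the lip of its spout gently just inside the jar's mouth so that the spout bears on the rim while still nearly level, and only then tip the three balls in, keeping the lip in the mouth; no ball may land on the bench. Then stand the empty scoop back on the bench, clear of the jar's stand, and leave the other lab ware where it is.

Things in the scene. Friction and masses are not known exactly. Their poses are not given: they have to be found in the camera images.
- bench (a point): a point on the white bench top's upper face (z = 0, everywhere), in the middle of the work; fixed
- jar: steel grinding jar, 76 mm wide, neck 57 mm, in a 94 mm ring clamp (44 mm high) on a 130 mm square stand, 10 mm thick, screwed to the bench: fixed. Origin under the stand's centre, z up the jar's axis. Inside 66 mm wide, floor 22 mm up. On the neck sits a fixed bayonet collar, 80 mm wide, 4.5 mm thick, its top 1.5 mm below the rim, with 3 notches 120 deg apart, turned any way: its angle is not in the state
- jar_mouth (a point): centre of the jar's mouth in the plane of its flat rim (5 mm wide), 130 mm above the bench. Bore 47 mm in diameter, straight for 24 mm, then widening
- lid: steel bayonet lid; origin on its axis under its 3 claws (at 0, 120, 240 deg from x, 14 mm wide, reaching 46 mm out), hooked under the collar with 2 mm play. Disc 67 mm wide, 12 to 18 mm above origin; plug 43 mm wide, 6 mm deep. It starts 40 to 72 deg clockwise (from above) of the notches. Turned anticlockwise it meets hard stops; there, and up to 8 deg before, it lifts straight off. Light friction; 0.22 to 0.37 kg
- lid_grip (a point): point on the lid's axis in its black upright grip bar (60 long, 14 thick), 24 mm above the disc, 14 mm below the bar's top, 42 mm above the claws' undersides on which the lid stands; seated it is 30 mm above the mouth. Axes as the lid's: x along the bar, z up
- scoop: aluminium weighing scoop, 204 mm long, 0.22 to 0.32 kg empty. Origin under the pan, at bench level; spout points to -x, z up. Pan 36 mm wide inside, walls 26 mm high, x = -45 to 31 mm; floor climbs 9 mm (17 deg) from x = -45 to -75; level spout x = -75 to -120, 33 mm wide outside, 27 inside, its flat underside 9 mm and its wall tops 31 mm above the origin
- scoop_grip (a point): in the scoop's black upright grip (38 long, 14 thick, 54 high): at x = 60 mm, z = 34 mm of the scoop's frame, mid-length, 20 mm below the grip's top. Axes as the scoop's; pinched across its thickness (along y) from above
- scoop_lip (a point): end of the down-turned lip (26 mm wide) at the spout's tip: x = -124.5 mm, z = 4 mm of the scoop's frame, so 5 mm below the spout's flat underside, which is bare from the lip (x = -119) to the ramp (x = -75)
- ball0_center (a point): centre of a steel grinding ball, 20 mm diameter, 33 g; the three alike balls lie in the scoop's pan, stay there until it is tipped nose-down by more than 17 deg, and roll out freely at 30 to 40 deg
- ball1_center (a point): centre of a steel grinding ball, 20 mm diameter, 33 g; the three alike balls lie in the scoop's pan, stay there until it is tipped nose-down by more than 17 deg, and roll out freely at 30 to 40 deg
- ball2_center (a point): centre of a steel grinding ball, 20 mm diameter, 33 g; the three alike balls lie in the scoop's pan, stay there until it is tipped nose-down by more than 17 deg, and roll out freely at 30 to 40 deg
- reagent: bystander: clear bottle with white cap, 90 mm diameter, 200 mm tall; origin under it
- amber: bystander: amber bottle with black cap, 66 mm diameter, 160 mm tall; origin under it
- dishes: bystander: stack of three clear dishes, 90 mm diameter, 45 mm high; origin under it
Mind the look-alikes: they are no part of the job. What is meant by the scoop is not red, and is the larger of those in its own colour.

How it is judged:
By the outcome, as a careful person would: the job done as asked, in the order asked, and still so for the second after the job is handed in, with the robot touching nothing.
It also fails if it takes over 72 s, if anything falls off the work surface, if the arm or the gripper's body presses on something with over 40 N, if the wrist force passes 120 N, or if a joint passes its speed limit or range.

## Working session

There is one attempt and no reset: what is moved stays moved. The work goes in short steps, each a Python script; the robot and the scene stay as the last script left them, time stands still between calls to the robot, and variables do not carry over. Pictures are saved under pics/ and viewed, about 8 in all and at most 12, crops included, and the job is handed in when it is done.

```bash
mkdir -p pics; ls; python3 - <<'E'
from workcell import r
import cv2,numpy as np
np.set_printoptions(precision=4,suppress=True)
for n in("scene","top"):
    cv2.imwrite(f"pics/{n}0.png",cv2.cvtColor(r.camera(n),cv2.COLOR_RGB2BGR)); c=r.get_calibration(n);print(c["mtx"],c["extrinsics"])
s=r.state();print(s)
E
```

```text
pics
[[477.5928   0.     314.0015]
 [  0.     477.5928 202.3634]
 [  0.       0.       1.    ]] [[  -0.7331    0.4434   -0.5157 1221.3824]
 [   0.6801    0.4694   -0.5631  754.5897]
 [  -0.0076   -0.7636   -0.6457  977.976 ]
 [   0.        0.        0.        1.    ]]
[[454.9981   0.     315.3924]
 [  0.     454.9981 190.0418]
 [  0.       0.       1.    ]] [[  -0.0224   -0.9939    0.1077  397.2012]
 [  -0.9997    0.0221   -0.0039   16.2919]
 [   0.0015   -0.1077   -0.9942 1369.3945]
 [   0.        0.        0.        1.    ]]
{'time_s': 0.1, 'qpos': array([ 1.1742,  0.3837,  0.0438,  1.5994, -0.0179,  1.1612, -0.0499]), 'joint_vel': array([ 0.0008,  0.0001,  0.0009, -0.0047, -0.0006,  0.0006,  0.0017]), 'effort': array([  0.0028, -43.4727,   1.0293, -25.0455,   0.0109,   0.0054,
         0.    ]), 'eef_pos': array([ 191.1156, -620.3738,  230.0047]), 'eef_rot': array([ 2.0611,  0.3129, -2.0621]), 'wrist_force': array([0.0675, 0.2895, 0.5298]), 'ft_torque': array([-0.0759, -0.0409,  0.0095]), 'grip_width': 85.61397093212936}
```

View pics/scene0.png

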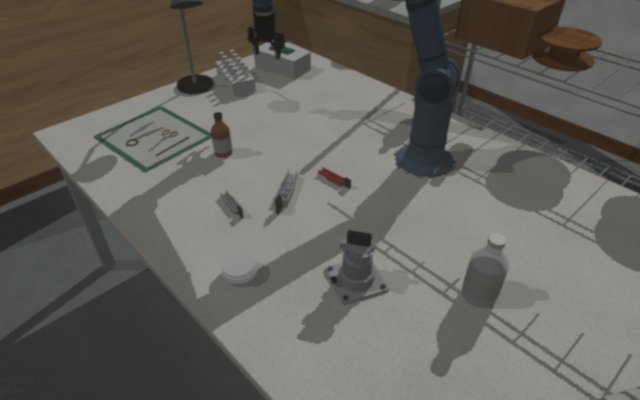

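View pics/top0.png

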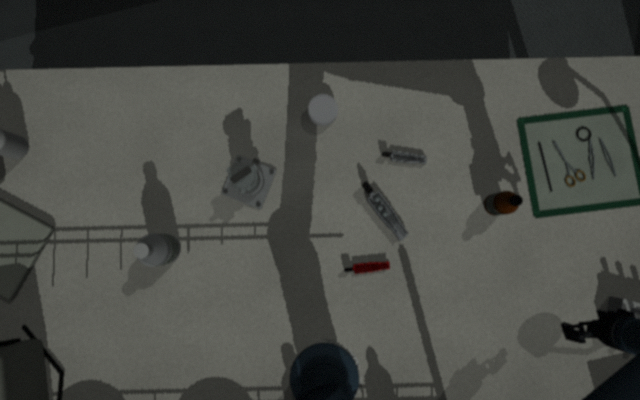

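In the top view there are three possible scoops: a large grey one at (385,212), a small grey one at (405,155) and a red one at (367,267). The large grey one fits the description. The jar is at (248,183), the dishes at (322,109), the amber bottle at (505,202) and the reagent bottle at (160,248). Next I'll take close crops.

```bash
python3 - <<'E'
import cv2,numpy as np
def crop(f,x,y,w,h,k): 
    i=cv2.imread(f)[y:y+h,x:x+w]; return cv2.resize(np.clip(i*1.7,0,255).astype('uint8'),None,fx=k,fy=k,interpolation=cv2.INTER_CUBIC)
a=crop("pics/top0.png",215,150,70,70,6); b=crop("pics/top0.png",350,172,62,70,6)
cv2.imwrite("pics/c1.png",np.hstack([a,b]))
a=crop("pics/scene0.png",320,225,70,80,6); b=crop("pics/scene0.png",260,165,60,80,6)
cv2.imwrite("pics/c2.png",np.hstack([a,b]))
E
```

```text
(no output)
```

View pics/c1.png

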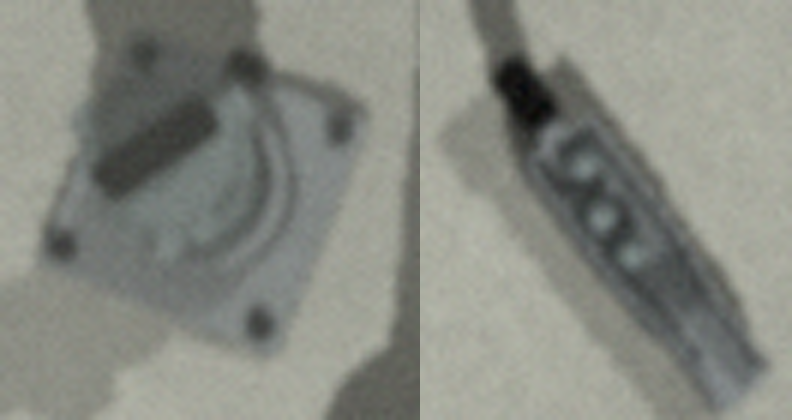

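View pics/c2.png

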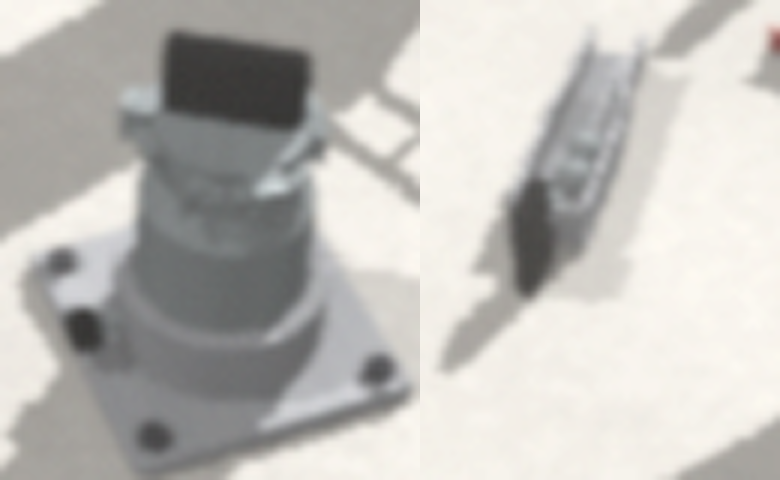

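Pictures so far: 4. The crops confirm the large grey scoop, with three balls in the pan, its black grip at crop pixel (526,92) and its spout tip at (744,385). They also show the lid's bar from (105,185) to (213,110) and the stand screws. Now to compute positions.

```bash
cat > h.py <<'E'
from workcell import r
import cv2,numpy as np
from scipy.spatial.transform import Rotation as R
np.set_printoptions(precision=2,suppress=True)
def back(n,uv,z):
    c=r.get_calibration(n);E=c["extrinsics"];d=E[:3,:3]@np.linalg.inv(c["mtx"])@[uv[0],uv[1],1];return E[:3,3]+d*(z-E[2,3])/d[2]
def proj(n,p):
    c=r.get_calibration(n);q=np.linalg.inv(c["extrinsics"])@np.append(p,1);q=c["mtx"]@q[:3];return q[:2]/q[2]
def cp(off,k,u): return (np.array(u)+.5)/k-.5+np.array(off)
def ori(a,pitch=0):
    """tool down; jaw axis (y) horizontal at yaw a; """
    y=np.array([np.cos(a),np.sin(a),0]);x=np.array([0,0,-1.]);m=np.c_[x,y,np.cross(x,y)]
    return R.from_rotvec(pitch*y)*R.from_matrix(m)
def snap(n,f,x=0,y=0,w=640,h=400,k=1,g=1.7):
    i=r.camera(n)[y:y+h,x:x+w,::-1]; cv2.imwrite("pics/"+f,cv2.resize(np.clip(i*g,0,255).astype('uint8'),None,fx=k,fy=k,interpolation=cv2.INTER_CUBIC))
E
python3 - <<'E'
from h import *
T=lambda u,z:back("top",cp((215,150),6,u),z)
S=lambda u,z:back("top",cp((350,172),6,(u[0]-420,u[1])),z)
A=lambda u,z:back("scene",cp((320,225),6,u),z)
B=lambda u,z:back("scene",cp((260,165),6,(u[0]-420,u[1])),z)
print("jar screws",[T(u,12)[:2] for u in((145,52),(340,128),(260,325),(62,245))])
print("jar c",T((202,187.5),12),"scene",[A(u,12)[:2] for u in ((60,262),(378,370),(155,437))])
for u in((207,97),(220,122),(95,170),(115,200)):print("bar top",T(u,174)[:2])
for u in((170,32),(310,52)):print("bar scene top",A(u,174)[:2])
for u in((163,108),(298,128)):print("bar scene bottom",A(u,139)[:2])
print("grip",[S(u,54)[:2] for u in((495,75),(525,55),(557,105),(530,128))],"scene",B((535,182),54)[:2])
print("tip",[S(u,31)[:2] for u in((768,362),(716,408))],"scene",[B(u,31)[:2] for u in((593,35),(645,42))])
E
```

```text
jar screws [array([645.99, 240.5 ]), array([605.12, 142.75]), array([506.79, 183.79]), array([549.09, 282.38])]
jar c [576.52 212.24  12.  ] scene [array([606.13, 142.3 ]), array([549.52, 280.78]), array([645.64, 240.25])]
bar top [595.48 186.38]
bar top [584.16 180.7 ]
bar top [563.96 236.03]
bar top [550.41 227.24]
bar scene top [589.84 186.48]
bar scene top [557.21 233.31]
bar scene bottom [597.11 191.37]
bar scene bottom [565.24 237.22]
grip [array([ 554.09, -125.15]), array([ 563.55, -140.05]), array([ 538.78, -154.72]), array([ 527.86, -141.24])] scene [ 537.66 -151.08]
tip [array([ 412.75, -256.23]), array([ 391.  , -229.89])] scene [array([ 414.72, -251.  ]), array([ 398.03, -226.2 ])]
```

```bash
python3 - <<'E'
from h import *
print("dishes",back("top",(322,109),45)[:2],"reagent",back("top",(145,254),200)[:2],back("scene",(482,303),0)[:2],"amber",back("scene",(223,153),0)[:2],"small",back("top",(405,155),15)[:2],"red",back("top",(367,267),15)[:2])
J=np.array([577,212,130.])
b=np.deg2rad(-55.8)
for k in(90,-90):
    print("lid",k,[r.inverse_kinematics(J+[0,0,13],ori(b+np.deg2rad(k+t)).as_rotvec()) is not None and np.round(r.inverse_kinematics(J+[0,0,13],ori(b+np.deg2rad(k+t)).as_rotvec()),2) for t in(0,45,85)])
def tool(phi,th,lipd=8,s=1,slip=0):
    # scoop +x dir phi, nose-down th about pivot; returns TCP pose
    X=np.array([np.cos(phi),np.sin(phi),0]);Z=np.array([0,0,1.]);Y=np.cross(Z,X)
    P=J+16.7*X; rot=R.from_rotvec(-0*Y) if th==0 else R.from_rotvec(Y*th)
    px=-124.5+(16.7-lipd)
    loc=np.array([60-px,0,34-19-9.])
    rel=rot.apply(loc[0]*X+loc[2]*Z)
    return P+rel,(rot*ori(phi+s*np.pi/2))
for sgn in(-1,1):
  Y=None
  for d in range(-180,180,20):
    phi=np.deg2rad(d);o=[]
    for th in(0,20,42):
        # nose-down: grip must rise
        X=np.array([np.cos(phi),np.sin(phi),0])
        p,q=tool(phi,-np.deg2rad(th),s=sgn); o.append(r.inverse_kinematics(p,q.as_rotvec()))
    if all(x is not None for x in o): print(sgn,d,p,o[0],o[2])
E
```

```text
dishes [783.5 -14. ] reagent [369.78 448.96] [399.4 482.7] amber [ 491.47 -527.78] small [ 644.3 -261.9] red [ 312.93 -135.59]
lid 90 [array([ 0.35,  0.64, -1.02,  1.72,  0.6 ,  1.13, -0.26]), array([ 0.35,  0.65, -1.03,  1.72,  0.61,  1.13,  0.52]), array([ 0.35,  0.65, -1.03,  1.72,  0.61,  1.13,  1.22])]
lid -90 [array([-1.25,  0.71,  1.15,  1.8 , -0.72,  1.13, -2.39]), array([ 0.17,  0.52, -0.75,  1.73,  0.41,  1.05, -2.48]), array([ 0.27,  0.58, -0.9 ,  1.73,  0.51,  1.09, -1.86])]
-1 -180 [433.67 212.   252.09] [ 0.56  0.35 -1.28  2.13  0.42  0.95  0.62] [ 0.32  0.75 -1.04  1.52  0.14  1.78  0.79]
-1 -160 [442.31 162.98 252.09] [ 0.7   0.26 -1.22  2.17  0.31  0.91  1.21] [ 0.28  0.75 -1.04  1.51  0.32  1.91  1.07]
-1 -140 [467.2  119.87 252.09] [ 0.82  0.32 -1.22  2.13  0.38  0.93  1.66] [ 0.13  0.65 -0.82  1.53  0.44  1.91  1.48]
-1 -120 [505.33  87.87 252.09] [ 0.88  0.47 -1.23  2.03  0.53  1.01  2.  ] [ 0.22  0.72 -1.04  1.55  0.74  1.97  1.7 ]
-1 -100 [552.11  70.85 252.09] [ 0.86  0.64 -1.24  1.9   0.68  1.12  2.32] [ 0.22  0.69 -1.03  1.6   0.93  1.88  2.02]
-1 -80 [601.8
[... 2919 characters left out ...]

1 60 [648.67 336.13 252.09] [ 0.08  1.07 -1.26  1.28  1.    1.45  1.54] [ 0.62  0.61 -1.23  1.83  0.3   0.47  2.03]
1 80 [601.89 353.15 252.09] [ 0.08  1.01 -1.25  1.41  0.95  1.4   1.78] [ 0.62  0.66 -1.24  1.78  0.03  0.65  2.55]
1 100 [552.11 353.15 252.09] [ 0.1   0.92 -1.25  1.56  0.89  1.32  2.05] [-1.23  0.84  1.37  1.8  -1.48  1.69 -2.52]
1 120 [505.33 336.13 252.09] [ 0.15  0.8  -1.25  1.73  0.81  1.23  2.36] [ 0.1   0.46 -0.52  1.68 -0.54  1.22 -2.77]
1 140 [467.2  304.13 252.09] [-1.51  0.43  0.93  1.97 -0.42  0.95 -2.64] [ 0.12  0.52 -0.59  1.62 -0.38  1.43 -2.59]
1 160 [442.31 261.02 252.09] [-1.14  0.2   0.48  2.09 -0.12  0.88 -2.51] [ 0.16  0.58 -0.69  1.56 -0.19  1.6  -2.42]
```

```bash
python3 - <<'E'
from h import *
J=np.array([577,212,0.]);b=np.deg2rad(-55.8+90)
t=lambda:r.state()["time_s"]
r.move_pose(J+[0,0,260],ori(b).as_rotvec());print(t())
r.set_gripper(60);print(t())
r.movel(J+[0,0,143],max_speed=120);print(t(),r.state()["eef_pos"])
snap("scene","lid1.png",300,200,110,110,5)
s0=r.state()
r.set_gripper(5)
s=r.state();print(s["time_s"],s["grip_width"],s["wrist_force"]-s0["wrist_force"],s["ft_torque"]-s0["ft_torque"],s["eef_pos"])
E
```

```text
3.3083
3.6833
4.8083 [577.67 212.6  144.04]
5.3417 12.861319256560934 [0.71 0.6  2.18] [ 0.05 -0.14  0.06] [577.59 212.31 143.64]
```

View pics/lid1.png

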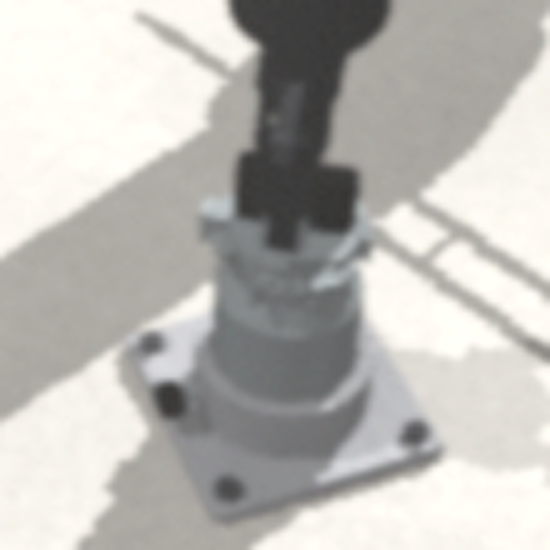

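The picture shows the fingers astride the bar at about (290,210), and closing on it produced little force. Now I'll turn the lid, watching the torque.

```bash
python3 - <<'E'
from h import *
b=np.deg2rad(-55.8+90)
s0=r.state();p=np.array([577,212,143.])
a=0
for a in [10,20,28]+list(range(30,90,2)):
    r.movel(p,ori(b+np.deg2rad(a)).as_rotvec(),max_speed=150)
    s=r.state();m=s["ft_torque"]-s0["ft_torque"];f=s["wrist_force"]-s0["wrist_force"]
    yv=R.from_rotvec(s["eef_rot"]).as_matrix()[:,1]
    print(a,round(np.rad2deg(np.arctan2(yv[1],yv[0])-b),1),round(s["time_s"],2),m,f)
    if abs(m[2])>0.8 or np.linalg.norm(f)>20:break
E
```

```text
10 9.9 5.67 [-0.15  0.2   0.1 ] [-1.38 -1.17  1.98]
20 19.9 5.99 [-0.16  0.2   0.1 ] [-1.   -0.21  2.54]
28 27.9 6.28 [-0.21  0.2   0.16] [-1.07 -0.54  3.39]
30 29.9 6.53 [-0.18  0.15  0.12] [-1.78 -0.72  3.44]
32 31.9 6.78 [-0.22  0.17  0.08] [-1.91 -1.68  2.84]
34 33.9 7.03 [-0.16  0.19  0.08] [-0.02 -1.18  2.76]
36 36.0 7.28 [-0.13  0.15  0.16] [-1.32 -0.87  2.93]
38 38.0 7.53 [-0.15  0.17  0.11] [-0.54 -1.6   3.48]
40 40.0 7.78 [-0.18  0.09  0.11] [-1.09 -0.63  3.68]
42 42.0 8.03 [-0.18  0.11  0.12] [-1.12 -0.1   3.57]
44 44.0 8.28 [-0.16  0.17  0.09] [-2.02 -1.01  3.27]
46 46.0 8.53 [-0.14  0.08  0.11] [-0.29 -0.98  3.72]
48 48.0 8.78 [-0.11  0.15  0.14] [-0.41 -0.15  2.51]
50 50.0 9.03 [-0.12  0.11  0.1 ] [-1.39 -1.07  2.85]
52 52.0 9.28 [-0.06  0.12  0.09] [-1.3  -0.47  2.94]
54 54.0 9.53 [-0.06  0.11  0.02] [-0.48  0.1   2.91]
56 55.9 9.78 [ 0.41 -0.45 -0.16] [2.34 2.72 1.85]
58 57.9 10.03 [ 0.67 -0.66 -0.56] [2.17 2.9  0.27]
60 59.6 10.28 [ 0.8  -0.66 -1.41] [2.87 4.14 0.44]
```

The stop came at about 55.5°, and I halted at 1.4 Nm. I'll relax to 55° and lift with a force guard.

```bash
python3 - <<'E'
from h import *
b=np.deg2rad(-55.8+90+55)
p=np.array([577,212,143.]);o=ori(b).as_rotvec()
r.movel(p,o);s0=r.state();print(s0["ft_torque"],s0["wrist_force"])
hit=r.movel(p+[0,0,25],max_speed=40,f_stop=15);s=r.state();print(hit,s["eef_pos"],s["wrist_force"]-s0["wrist_force"],s["grip_width"],s["time_s"])
if not hit:
    r.movel(p+[0,0,120]);
    print(r.state()["time_s"]); snap("scene","lid2.png",280,130,160,170,4)
E
```

```text
[ 0.5  -0.67 -0.18] [1.97 2.07 4.77]
True [577.84 212.76 146.41] [-0.68 -0.91 -6.56] 13.343036992540934 10.85
```

```bash
python3 - <<'E'
from h import *
def show(m,h=None):
    s=r.state();yv=R.from_rotvec(s["eef_rot"]).as_matrix()[:,1];print(m,h,s["eef_pos"],s["wrist_force"],s["ft_torque"],round(np.rad2deg(np.arctan2(yv[1],yv[0])),1),s["grip_width"],round(s["time_s"],2))
show("now")
p=r.state()["eef_pos"]
h=r.movel(p+[0,0,4],max_speed=20,f_stop=12);show("up",h)
E
```

```text
now None [577.84 212.76 146.41] [ 1.29  1.16 -1.79] [ 0.35 -0.28 -0.05] 89.2 13.343036992540934 10.85
up False [577.35 212.55 149.04] [ 4.07  2.73 -5.55] [ 0.73 -0.93 -0.2 ] 89.1 13.306060791834403 11.17
```

```bash
python3 - <<'E'
from h import *
def show(m,h=None):
    s=r.state();print(m,h,s["eef_pos"],s["wrist_force"],s["ft_torque"],round(s["time_s"],2))
p=r.state()["eef_pos"];p[:2]=577,212
h=r.movel(p+[0,0,8],max_speed=25,f_stop=15);show("up",h)
snap("scene","lid3.png",315,205,80,90,6)
E
```

```text
up False [575.72 210.8  156.17] [ 0.44 -0.49 -2.15] [-0.02 -0.04 -0.  ] 11.58
```

View pics/lid3.png

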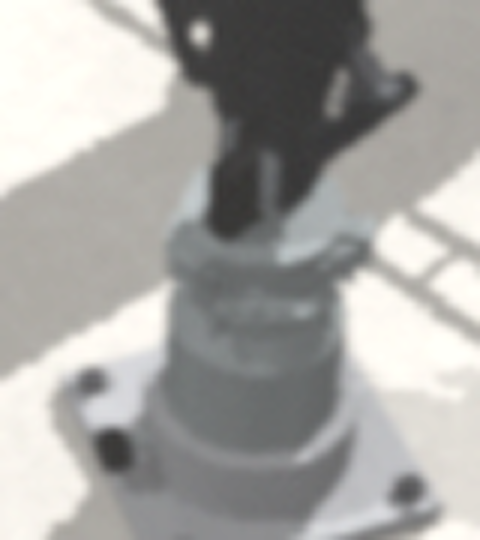

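The lid is free: about -2 N, no moment, and the disc is rising in the picture. I'll carry it off and stand it on the bench.

```bash
python3 - <<'E'
from h import *
def show(m,h=None):
    s=r.state();print(m,h,s["eef_pos"],s["wrist_force"],s["ft_torque"],s["grip_width"],round(s["time_s"],2))
p=np.array([577,212,0.])
r.movel(p+[0,0,200],max_speed=100,f_stop=15);show("up")
r.movel([440,40,180],max_speed=250);show("over")
r.movel([440,40,40],max_speed=150);show("low")
h=r.movel([440,40,15],max_speed=25,f_stop=4);show("down",h)
E
```

```text
up None [577.21 212.05 200.69] [ 0.07  0.55 -3.55] [-0.02  0.04 -0.04] 12.914419938300469 12.22
over None [440.48  40.61 180.29] [-0.26  0.25 -2.86] [ 0.08 -0.05 -0.01] 13.00318397094356 13.25
low None [441.    40.63  40.68] [ 0.46  0.53 -2.52] [-0.08  0.04  0.02] 13.181142073661718 14.33
down True [440.1   39.96  25.6 ] [-0.63 -1.28  6.14] [-0.33  0.37 -0.07] 13.27129935182107 14.97
```

```bash
python3 - <<'E'
from h import *
def show(m,h=None):
    s=r.state();print(m,h,s["eef_pos"],s["wrist_force"],s["ft_torque"],s["grip_width"],round(s["time_s"],2))
r.set_gripper(50);r.movel([440,40,140],max_speed=200);show("rel")
o=ori(np.deg2rad(35.3+90)).as_rotvec()
r.move_pose([548,-138,130],o);show("over")
a=r.camera("top");b=r.camera("scene")
f=lambda i,x,y,w,h,k:cv2.resize(np.clip(i[y:y+h,x:x+w,::-1]*1.7,0,255).astype('uint8'),None,fx=k,fy=k,interpolation=cv2.INTER_CUBIC)
A=f(a,215,140,180,110,4);B=f(b,255,160,180,150,4);cv2.imwrite("pics/tA.png",A);cv2.imwrite("pics/tB.png",B)
E
```

```text
rel None [439.26  39.44 139.27] [ 0.39 -0.34 -0.17] [ 0.03 -0.02  0.01] 49.898842391678286 16.14
over None [ 546.82 -135.78  128.82] [0.42 0.21 0.21] [ 0.01  0.02 -0.01] 49.914247028179105 16.98
```

View pics/tB.png

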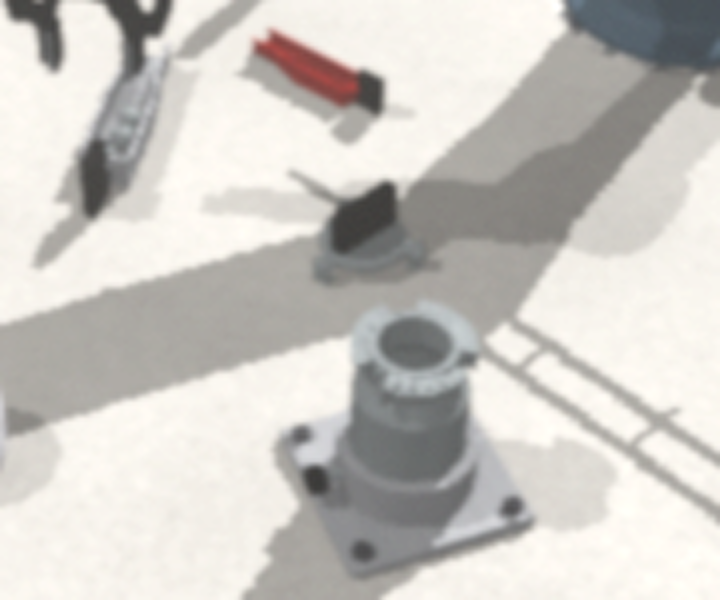

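```bash
python3 - <<'E'
from h import *
print("mouth",back("scene",cp((255,160),4,(415,342)),130),"gripend low",back("scene",cp((255,160),4,(91,213)),0),"gripend top",back("scene",cp((255,160),4,(94,150)),54))
E
```

```text
mouth [575.8  211.32 130.  ] gripend low [ 556.82 -139.27    0.  ] gripend top [ 545.81 -144.21   54.  ]
```

Mouth (575.8, 211.3) agrees with the stand's (577, 212). The lid stands on the bench. Now I'll grasp the scoop.

```bash
python3 - <<'E'
from h import *
def show(m,h=None):
    s=r.state();print(m,h,s["eef_pos"],s["wrist_force"],s["ft_torque"],s["grip_width"],round(s["time_s"],2))
o=ori(np.deg2rad(35.2+90)).as_rotvec()
r.movel([545,-142,128],o)
h=r.movel([545,-142,16],max_speed=120,f_stop=10);show("down",h)
if not h:
    s0=r.state()
    r.set_gripper(5);show("grip")
    h=r.movel([545,-142,70],max_speed=60);show("up",h)
    r.dwell(.2);show("up",h)
    a=r.camera("top");b=r.camera("scene")
    f=lambda i,x,y,w,h,k:cv2.resize(np.clip(i[y:y+h,x:x+w,::-1]*1.7,0,255).astype('uint8'),None,fx=k,fy=k,interpolation=cv2.INTER_CUBIC)
    cv2.imwrite("pics/g.png",np.hstack([f(a,350,165,80,80,5),f(b,255,140,80,80,5)]))
E
```

```text
down False [ 545.88 -141.87   16.85] [ 0.51 -0.12  0.66] [-0.01  0.01 -0.05] 49.93284319277636 18.42
grip None [ 545.72 -142.29   16.81] [-0.57 -0.86  3.16] [-0.1   0.05  0.08] 13.133453520961258 18.83
up False [ 544.59 -142.08   69.6 ] [-0.08 -0.27 -3.9 ] [ 0.09 -0.14  0.03] 13.30046665238455 19.88
up False [ 544.7  -141.93   69.56] [-0.19  0.45 -4.46] [ 0.11 -0.17 -0.07] 13.303399306535727 20.08
```

View pics/g.png

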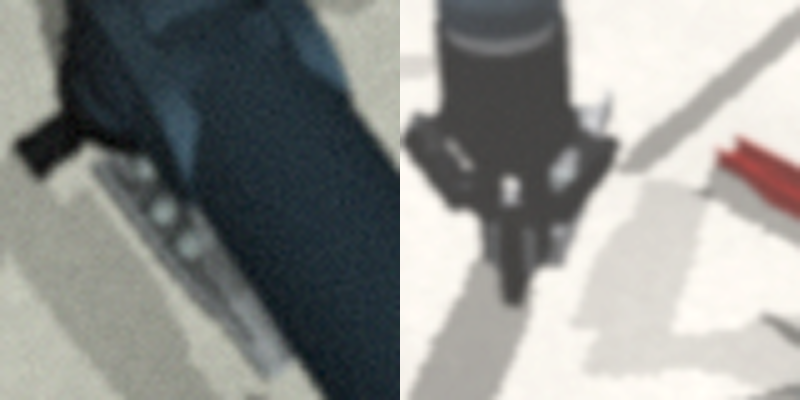

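```bash
cat >> h.py <<'E'
J=np.array([576.5,211.7,130.])
PHI=np.deg2rad(-70)
X=np.array([np.cos(PHI),np.sin(PHI),0]);Z=np.array([0,0,1.]);Y=np.cross(Z,X)
O=ori(PHI+np.pi/2)
def show(m,h=None):
    s=r.state();print(m,h,s["eef_pos"],s["wrist_force"],s["ft_torque"],s["grip_width"],round(s["time_s"],2))
E
python3 - <<'E'
from h import *
r.movel([545,-142,215],max_speed=150)
r.movel(np.r_[(J+X*245)[:2],215],O.as_rotvec(),max_speed=100);show("pre")
r.dwell(.2)
snap("scene","p.png",200,120,200,150,4)
print(proj("scene",J),proj("scene",r.state()["eef_pos"]))
E
```

```text
pre None [659.99 -18.93 214.64] [ 0.09  0.51 -3.82] [-0.12 -0.02 -0.02] 13.724945066588225 23.28
[358.29 245.34] [271.3  190.88]
```

View pics/p.png

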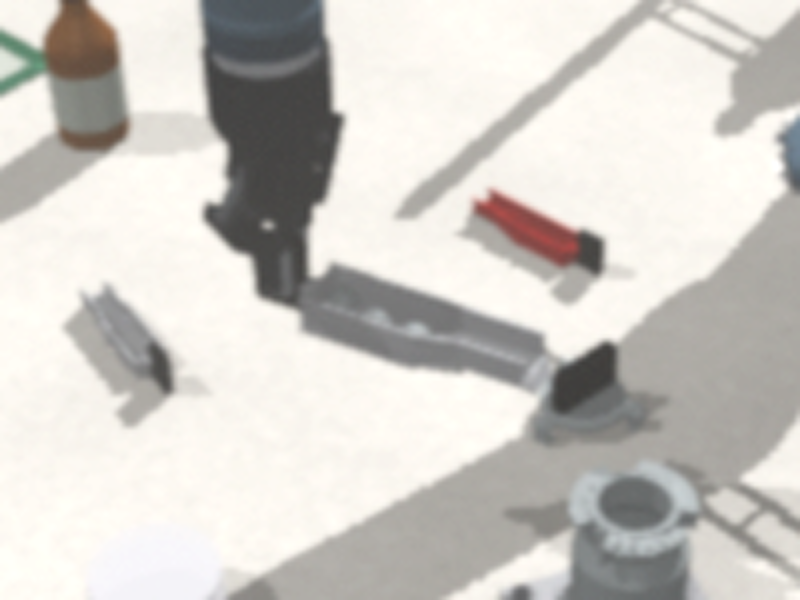

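The picture (9 of 12) shows the scoop held with its balls still in the pan. Its tip is near crop pixel (530,385) and the pan's back bottom corner near (302,329). I'll fit its slip and pitch in the pinch from these edges.

```bash
python3 - <<'E'
from h import *
from scipy.optimize import least_squares
s=r.state();T=s["eef_pos"]
pts=[((32,19.5,0),(302,329)),((-45,19.5,0),(400,363)),((-120,16.5,9),(527,388)),((32,-19.5,26),(335,265)),((-120,-16.5,31),(545,333))]
def P(v,p):
    d,pit,yaw,dz=v
    l=np.array(p)-[60+d,0,16.85+dz]
    M=np.c_[X,Y,Z]@R.from_euler('zy',[yaw,pit]).as_matrix()
    return proj("scene",T+M@l)
obs=[cp((200,120),4,u) for _,u in pts]
def f(v): return np.r_[np.concatenate([P(v,p)-o for (p,_),o in zip(pts,obs)]),v[2]*10,v[3]*.3]
S=least_squares(f,[0,0,0,0]);print(S.x,np.rad2deg(S.x[1:3]));print(f(S.x)[:10].reshape(-1,2));print(f([0,0,0,0])[:10].reshape(-1,2))
E
```

```text
[-6.15 -0.   -0.   -2.21] [-0.14 -0.11]
[[-0.04  0.3 ]
 [ 2.29  0.92]
 [-1.51  0.44]
 [-1.02 -0.32]
 [ 0.07 -0.69]]
[[2.14 1.66]
 [4.57 2.22]
 [0.87 1.69]
 [1.1  1.  ]
 [2.39 0.52]]
```

The scoop is level in the pinch, held about 6 mm toward the pan. Now I'll move in above the mouth and set the spout down gently.

```bash
python3 - <<'E'
from h import *
q=(R.from_rotvec(-np.deg2rad(3)*Y)*O).as_rotvec()
LIPD=8;A=J+X*(LIPD+178)
r.movel(np.r_[A[:2],185],q,max_speed=90);show("over")
r.movel(np.r_[A[:2],162],max_speed=60)
r.dwell(.1)
h=r.movel(np.r_[A[:2],134],max_speed=20,f_stop=2.5);show("touch",h)
r.dwell(.15);show("held")
a=r.camera("scene");b=r.camera("top")
f=lambda i,x,y,w,h,k:cv2.resize(np.clip(i[y:y+h,x:x+w,::-1]*1.7,0,255).astype('uint8'),None,fx=k,fy=k,interpolation=cv2.INTER_CUBIC)
cv2.imwrite("pics/m.png",np.hstack([f(a,310,195,80,80,5),f(b,225,150,80,80,5)]))
E
```

```text
over None [640.74  35.87 185.26] [-0.05  0.22 -4.28] [-0.08 -0.03 -0.06] 13.455587951908774 24.42
touch True [639.7   36.35 144.57] [ 0.41 -0.69  2.63] [ 0.52  0.06 -0.1 ] 13.25597334751507 25.91
held None [639.37  36.01 144.02] [ 1.47 -0.34  2.17] [ 0.53 -0.06 -0.18] 13.110523684719391 26.06
```

View pics/m.png

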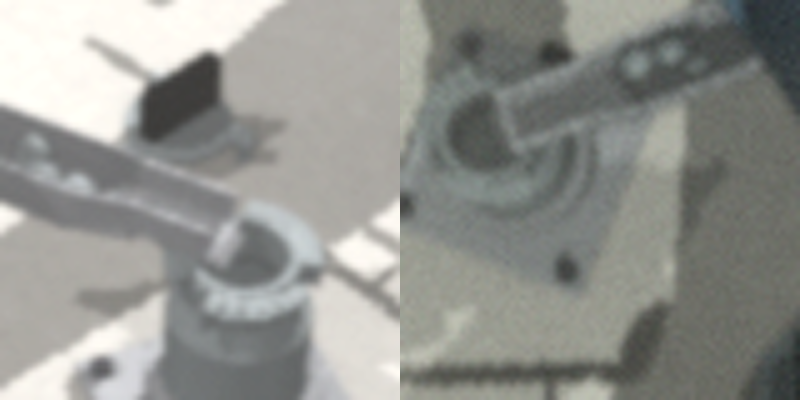

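The picture (10) shows the lip inside the mouth's near side, centred, with the spout bearing at about 6.5 N, 3° nose-down and all the balls in the pan. Now I'll tip about the rim contact.

```bash
python3 - <<'E'
from h import *
C=r.state()["eef_pos"]
def pose(deg,c,shift):
    rot=R.from_rotvec(-np.deg2rad(deg)*Y)
    l=(169.3-shift)*X+5.2*Z
    return rot.apply(l)+c,(rot*O).as_rotvec()
c=np.r_[(J+16.7*X)[:2],0.];c[2]=C[2]-pose(3,np.zeros(3),0)[0][2];print(c)
for deg,sh in((3,3),(10,4),(17,4),(29,4),(41,4)):
    p,q=pose(deg,c,sh)
    r.movel(p,q,max_speed=25 if deg==3 else 110 if deg<20 else 200);show(deg)
    f=r.state()["wrist_force"][2]
    if f>12:c[2]+=1
    elif f<-2.5:c[2]-=1
r.dwell(.8);show("end")
a=r.camera("scene");b=r.camera("top")
f=lambda i,x,y,w,h,k:cv2.resize(np.clip(i[y:y+h,x:x+w,::-1]*1.7,0,255).astype('uint8'),None,fx=k,fy=k,interpolation=cv2.INTER_CUBIC)
cv2.imwrite("pics/t.png",np.hstack([f(a,290,170,100,100,4),f(b,215,140,100,100,4)]))
E
```

```text
[582.21 196.01 129.88]
3 None [638.52  40.07 143.48] [ 0.74 -1.37  0.29] [ 0.19  0.04 -0.03] 13.294346521666183 26.49
10 None [635.83  46.98 162.88] [-0.34 -0.17 -3.85] [0.12 0.04 0.02] 13.556732984613122 26.82
17 None [634.82  50.04 180.96] [ 0.05 -0.06 -3.51] [ 0.22  0.07 -0.  ] 13.511090737305832 27.15
29 None [630.04  64.14 211.22] [ 0.4  -0.18 -4.23] [ 0.61  0.21 -0.01] 13.166422546937227 27.51
41 None [623.26  82.43 237.52] [ 0.45 -0.28 -3.31] [0.86 0.36 0.02] 13.397990986495678 27.87
end None [623.7   82.13 239.32] [ 0.33  0.92 -3.37] [0.96 0.35 0.02] 13.44955567207453 28.67
```

View pics/t.png

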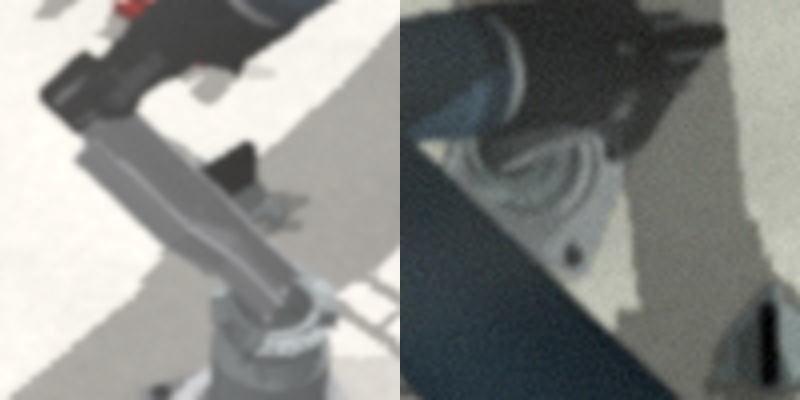

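Picture 11 shows the spout in the mouth with no ball visible in the scoop, and the weight is down by about 1 N, which is three balls. I'll reverse out, check the weight and compare the pan with the earlier view at the same pose.

```bash
python3 - <<'E'
from h import *
c=np.r_[(J+16.7*X)[:2],130.5]
def pose(deg,shift,up=0):
    rot=R.from_rotvec(-np.deg2rad(deg)*Y)
    return rot.apply((169.3-shift)*X+5.2*Z)+c+[0,0,up],(rot*O).as_rotvec()
for d,u in((29,1),(17,2),(5,3)): r.movel(*pose(d,4,u),max_speed=150)
show("level")
r.movel(pose(5,4,60)[0],max_speed=100)
r.movel(np.r_[(J+X*245)[:2],215],O.as_rotvec(),max_speed=100)
r.dwell(.2)
W=[]
for _ in range(8): r.dwell(.03);W.append(r.state()["wrist_force"][2])
print("W",np.mean(W),np.std(W));show("pre")
i=r.camera("scene")[120:270,200:400,::-1]
n=cv2.resize(np.clip(i*1.7,0,255).astype('uint8'),None,fx=4,fy=4,interpolation=cv2.INTER_CUBIC);cv2.imwrite("pics/p2.png",n)
o=cv2.imread("pics/p.png")
d=cv2.absdiff(cv2.GaussianBlur(n,(9,9),0),cv2.GaussianBlur(o,(9,9),0)).max(2)
for y in range(285,345,10):print(o[y,330:450:15].mean(1).astype(int),n[y,330:450:15].mean(1).astype(int))
E
```

```text
level None [637.78  40.21 152.03] [-0.48  0.78 -2.65] [0.05 0.04 0.01] 13.116740004611998 29.88
W -3.0511277469457982 0.5331376365276539
pre None [660.24 -18.24 215.06] [-0.67  0.39 -3.69] [-0.16 -0.02 -0.04] 13.43784189836597 31.85
[112 115 120 122 147 207 243 249] [112 120 120 120 121 125 160 215]
[112 118 117 120 121 120 136 200] [118 118 119 119 119 120 121 118]
[139 126 116 126 119 119 121 121] [133 145 128 118 119 117 119 120]
[121 133 141 171 128 119 119 119] [121 119 140 154 145 125 118 119]
[120 122 124 154 160 145 170 118] [119 119 121 130 136 151 153 158]
[130 119 120 123 132 151 172 153] [155 123 118 121 130 130 127 126]
```

```bash
python3 - <<'E'
from h import *
o=ori(np.deg2rad(35.2+90)).as_rotvec()
r.movel([545,-142,200],o,max_speed=140)
r.movel([545,-142,32],max_speed=130);r.dwell(.1)
h=r.movel([545,-142,10],max_speed=20,f_stop=3);show("down",h)
r.set_gripper(50);r.dwell(.2)
r.movel([545,-142,130],max_speed=130);show("up")
r.movel([545,-350,260],max_speed=250);show("away")
a=r.camera("top");b=r.camera("scene")
f=lambda i,x,y,w,h,k:cv2.resize(np.clip(i[y:y+h,x:x+w,::-1]*1.7,0,255).astype('uint8'),None,fx=k,fy=k,interpolation=cv2.INTER_CUBIC)
cv2.imwrite("pics/end.png",np.vstack([f(a,220,140,200,75,4),f(b,230,160,200,75,4)[:, :]]))
cv2.imwrite("pics/end.png",np.hstack([f(a,220,140,190,140,2),f(b,240,160,140,140,2.0)]) if 0 else np.hstack([f(a,220,145,190,130,2),f(b,240,160,190,130,2)]))
E
```

```text
down True [ 544.86 -142.03   18.17] [-0.59 -0.85  4.94] [ 0.02  0.01 -0.04] 13.067673400920006 36.14
up None [ 544.15 -142.2   129.04] [-1.07 -0.37 -0.51] [-0.04 -0.01 -0.03] 50.11015640099664 37.81
away None [ 544.77 -347.79  258.99] [ 0.33  0.14 -0.23] [-0.01  0.02  0.06] 50.1183634609885 38.94
```

View pics/end.png

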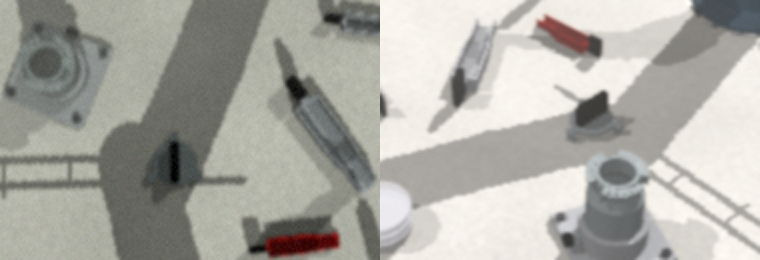

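The last picture shows the scoop standing empty at (325,130), the lid on the bench at (172,162), the jar open, and no ball on the bench. Handing in.

```bash
python3 -c "
from workcell import r
r.job_done();print(r.state()['time_s'])"
```

```text
the job is handed in; nothing more can be done
the job is handed in; nothing more can be done
```

The jar is charged and the job is handed in, at about 39 s on the robot's clock; no verdict is reported.

**What I did:**
- **Lid:** I turned it anticlockwise and felt the stop at about 55°, halting at 1.4 Nm. I then eased back to 55°, lifted it off and stood it on the bench.
- **Scoop:** I set the spout on the rim about 3° nose-down, bearing at about 6.5 N with the lip inside the mouth. I then tipped it to 41° and stood the empty scoop back at its old place.

**Last checks:**
- The final picture shows the scoop empty, the lid standing, and no ball on the bench. The bottles and the dishes were never touched. I did not view the balls inside the jar.
- The scoop's weight fell from about 4.3 N to 3.1–3.4 N, which fits three balls (1 N) within the noise.

**What disagreed:**
- The first lift of the lid tripped its 15 N guard after about 3 mm. It came free on the second, gentle pull.
- From about 10° of tilt on, the wrist force was close to the scoop's own weight. The spout then bore on the rim very lightly or just cleared it, but the picture at 41° shows the lip still in the mouth.

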